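# Make up the courier rack in the tissue bank

## Task

Make up the green courier rack: stand the slim vial in the empty front well between the temperature logger and the steel beaker, the square bottle in the well directly behind the logger, and the squat jar in the well directly behind the beaker, with the small flat tin centred on top of the squat jar's cap. Front is the side nearest the robot. Set everything down gently without dropping or tipping it, and leave the timer, the plastic flask and the steel pan where they are.

Things in the scene. Friction and masses are not known exactly. Their poses are not given: they have to be found in the camera images.
- carrier: green acrylic rack, fixed block 176 (x) by 260 (y) by 24 mm high; its +x is its back (away from the robot), +y its left seen from the robot; yaw within 0.22 rad. Six open square wells, 64 by 64 mm, 16 mm deep, floor 8 mm above the bench, centred at x = -42 (front row) and +42 mm (back row), y = -84, 0, +84 mm. Origin: centre of the underside, on the bench.
- logger: temperature logger, a white upright box 40 by 40 by 60 mm with a dark display on its top; fixed in one of the two outer front wells (left or right, it varies). Origin: centre of its underside, on the well floor at the well's centre; axes as the carrier's, so the well behind it is centred 84 mm along its +x.
- beaker: open steel beaker, 44 mm across the rim and 60 mm tall; fixed in the other outer front well. Origin: centre of its underside, on the well floor at the well's centre; axes as the carrier's, so the well behind it is centred 84 mm along its +x.
- vial: slim round vial with white cap, 28 mm diameter, 80 mm tall, straight sides, about 60 g, loose, standing upright on the bench. Origin: centre of its underside, z up. Grip it at least 20 mm above its foot, so that the fingers clear the rack when it stands in a well.
- bottle: square bottle, body 38 by 38 mm and 58 mm high with a round white cap of 26 mm diameter on it, 74 mm tall in all, about 110 g, loose, standing at any yaw. Origin: centre of its underside, x and y square to its flat sides, z up. Grip the body's flat sides at least 20 mm above its foot.
- jar: squat round jar with a wide flat white cap, 48 mm diameter, 56 mm tall, straight sides, about 150 g, loose, upright. Origin: centre of its underside, z up. Grip it at least 20 mm above its foot.
- tin: small flat round bare-metal tin, 40 mm diameter, 28 mm high, straight sides, about 80 g, loose. Origin: centre of its underside, z up.
- timer: bystander: flat white bench timer 55 by 70 by 18 mm lying in front of the rack, nearest the robot. Origin: centre of its underside.
- flask: bystander: round clear plastic flask, 70 mm diameter, 160 mm tall, standing to the left of the rack, towards its back. Origin: centre of its underside.
- pan: bystander: open steel pan 140 (x) by 90 (y) by 30 mm to the right of the rack, towards its back. Origin: centre of its underside.

How it is judged:
At the end, for the whole second after the job is handed in: Vial in the middle front well, bottle behind the logger, jar behind the beaker, each upright (0.1 rad), on the well floor (5 mm), within 20 mm of the well centre in x and y; tin flat on the jar's cap (height 4 mm, centres within 14 mm); all released and at rest (x of vial in the frame of carrier between -0.062 and -0.022 m and y of vial in the frame of carrier between -0.02 and 0.02 m and z of vial in the frame of carrier between 0.003 and 0.013 m and x of bottle in the frame of logger between 0.064 and 0.104 m and y of bottle in the frame of logger between -0.02 and 0.02 m and z of bottle in the frame of logger between -0.005 and 0.005 m and x of jar in the frame of beaker between 0.064 and 0.104 m and y of jar in the frame of beaker between -0.02 and 0.02 m and z of jar in the frame of beaker between -0.005 and 0.005 m and horizontal distance between tin and jar below 0.014 m and z of tin in the frame of jar between 0.052 and 0.06 m and angle between each of vial, bottle, jar, tin's own z axis and vertical below 0.1 rad and linear speed of each of vial, bottle, jar, tin below 0.02 m/s and angular speed of each of vial, bottle, jar, tin below 0.2 rad/s and contact force between each of vial, bottle, jar, tin and the fingers below 0.1 N); the robot touches nothing.
It fails at once if one of the four things is tipped over (more than 0.7 rad) (angle between any of vial, bottle, jar, tin's own z axis and vertical above 0.7 rad).
It fails at once if one of the four things is dropped (moves faster than 0.7 m/s out of the fingers, a fall of about 25 mm) ((linear speed of vial above 0.7 m/s and contact force between vial and the fingers below 0.2 N) or (linear speed of bottle above 0.7 m/s and contact force between bottle and the fingers below 0.2 N) or (linear speed of jar above 0.7 m/s and contact force between jar and the fingers below 0.2 N) or (linear speed of tin above 0.7 m/s and contact force between tin and the fingers below 0.2 N)).
It fails at once if the timer, the flask or the pan is moved by more than 25 mm or tipped (distance of any of timer, flask, pan from where it was at the start of the episode above 0.025 m or angle between any of timer, flask, pan's own z axis and vertical above 0.4 rad).
It also fails if it takes over 96 s, if anything falls off the work surface, if the arm or the gripper's body presses on something with over 40 N, if the wrist force passes 120 N, or if a joint passes its speed limit or range.

## Robot

A 6-joint arm with a two-finger parallel gripper is mounted at the origin on the work surface. World frame = base frame: x ahead of the robot, y to its left, z up, the work surface at z = 0. Lengths are in m, angles in rad, forces in N, time in s.
With the tool pointing down it reaches from about 0.35 to 0.975 m from the base axis. Payload 17.4 kg.
Tool frame: the origin (TCP) lies midway between the tips of the shut fingers; the grasp point (between the pads) lies 19 mm behind it; z points along the fingers, y is the line along which they close (so a half turn about z gives the same grasp; the last joint's range is limited). The gripper opens to 85 mm and grips with 20 to 120 N. Pads are 22 mm wide; open, the fingers measure 114 mm over their backs; the gripper's body (76 mm by 85 mm) begins 54 mm behind the grasp point. The pads swing forward as they close: fully open they stand 13 mm farther back than shut.
Start: joints at [-1.308, 0.116, 1.442, -0, 1.584, -0.038], TCP at [0.2, -0.645, 0.231] pointing down, gripper open.
Joint ranges: [-2.83, 2.83], [-0.83, 2.19], [0.07, 2.5], [-1.14, 4.28], [0.01, 3], [-2.97, 2.97]. Speed limits (rad/s): [1.89, 1.89, 2.22, 3.14, 3.14, 3.14].

## Interface

Orientations are given as [roll, pitch, yaw] about the fixed x, y, z axes, in that order (R = Rz(yaw) Ry(pitch) Rx(roll)).
In Python, from rig import ctrl gives the robot as it stands. The module is installed in compiled form; this text tells all that it offers.
- The arm moves only by the shell command python3 -m crank 'ROWS' [FORCE]. ROWS is JSON, a list that holds one entry, the list of rows, each a list of 5 numbers: the shift along the tool's x, y, z in mm, then the turn about the tool's z in rad, then the opening, from 0 (shut) to 1 (fully open). In form: [[[tx, ty, tz, twist, claw], ...]]. A call has 1 to 20 rows; each row is the pose to reach, as a shift and turn from the pose commanded when the call began, along the tool's axes at that moment; what a row does not reach only later rows make up. A row lasts 1/8 s, in which the tool goes at most 62.5 mm and 10.7 degrees, less where a joint would pass 70% of its speed; a pose out of reach is approached as far as the arm can. A call with a gripper value outside its range is refused whole. The fingers move at their own pace and stop on an object; FORCE is the grip in N (left out, the last holds). Time passes only in rows, so rows that repeat a pose let the fingers close. It gives the time, the measured TCP pose, the force, the opening and the grip force at its end, in the units of the state.
- ctrl.get_state(): the state, without advancing time (a new reading comes with each control period).
- ctrl.capture(name): name is "side" or "top"; returns a dict with "image" (480x640x3 uint8, red, green, blue), "fx", "fy", "cx", "cy" (pixels), "k1" (the pictures are not rectified: a ray, as slopes to the right and down, at radius r is drawn at 1 + k1 r^2 times it, then the intrinsics apply), "R" (3x3) and "t" (3): a world point X has camera coordinates R X + t. Camera axes: x right, y down, z forward; pixel columns grow to the right and rows downward; lengths in m; the calibration is good to about 2 mm. A picture is of the moment at which its call begins. There is no depth.
- ctrl.finish_job(): hands the job in; it is judged then, once.
Trained networks look in the newest picture that a camera, given by its name, has taken for a name from the list of things; names that differ only in an ending like _2 or _b are one class to them, and where a whole thing is asked for, a point or a joint stands for the part that bears it (a point fixed in the world has none). Each returns a list of dicts, best first, with "score" (0 to 1); they miss things now and then, are a little off and sometimes report something else, mostly with a low value. They report only what shows in the picture. A call takes as long as a camera call.
- ctrl.cut_out(camera, name): "pixels" (480x640 bool, what is visible of it) and "centre" ([column, row] in pixels, amid what is visible of it).
The state is a dict: "clock": time; "joint_pos": joint angles; "joint_vel": joint speeds; "joint_efforts": joint torques, N m; "ee_pos": TCP position; "tool_rot": TCP orientation; "wrist_force": force on the tool from outside, world axes, zero at the start; "wrist_torque": the same for the moment, N m; "finger_gap": finger opening in m; "grasp_force": force on a finger pad.
Only numpy, scipy, OpenCV 4.12 (cv2) and the standard library are available. Lean on these libraries where they do the work, as an engineer would, in place of code of your own. Each camera call takes 0.05 s, during which the arm holds its last target. There are 200 camera calls.

## Working session

There is one attempt and no reset: what is moved stays moved. The work goes in short steps, Python scripts to look and compute and a shell command to move; the robot and the scene stay as the last step left them, time stands still between calls to the robot, and variables do not carry over. Pictures are saved under pics/ and viewed, at most 14 in all, crops included, and the job is handed in when it is done.

```bash
mkdir -p pics; cat > h.py <<'E'
import numpy as np,cv2
from rig import ctrl
def px2w(c,uv,z):
    r=np.array([(uv[0]-c["cx"])/c["fx"],(uv[1]-c["cy"])/c["fy"]]);u=r.copy()
    for _ in range(20): u=r/(1+c["k1"]*(u@u))
    R=np.array(c["R"]);t=np.array(c["t"]);o=-R.T@t;d=R.T@np.array([u[0],u[1],1])
    return o+d*(z-o[2])/d[2]
def w2px(c,X):
    p=np.array(c["R"])@np.array(X)+np.array(c["t"]);u=p[:2]/p[2];u=u*(1+c["k1"]*(u@u))
    return np.array([u[0]*c["fx"]+c["cx"],u[1]*c["fy"]+c["cy"]])
E
python3 - <<'E'
from h import *
for n in("top","side"):
    c=ctrl.capture(n);cv2.imwrite(f"pics/{n}0.png",c["image"][:,:,::-1])
    print(n,-np.array(c["R"]).T@np.array(c["t"]),c["fx"],c["k1"])
    for o in "carrier logger beaker vial bottle jar tin timer flask pan".split():
        for k in ctrl.cut_out(n,o)[:2]: print(o,round(k["score"],2),np.round(k["centre"]),k["pixels"].sum(),px2w(c,k["centre"],.03).round(3))
s=ctrl.get_state();print({k:s[k] for k in("clock","ee_pos","tool_rot","finger_gap")})
E
```

```text
top [ 0.3786501  -0.01468012  1.29460319] 606.3739234014497 -0.1919771644806597
carrier 0.75 [346. 200.] 9104 [ 0.621 -0.043  0.03 ]
logger 0.96 [384. 220.] 413 [ 0.578 -0.122  0.03 ]
beaker 0.55 [305. 216.] 331 [0.588 0.045 0.03 ]
vial 0.56 [426. 306.] 213 [ 0.395 -0.205  0.03 ]
bottle 0.81 [210. 308.] 389 [0.397 0.245 0.03 ]
bottle 0.22 [474. 246.] 325 [ 0.519 -0.312  0.03 ]
jar 0.64 [158. 250.] 492 [0.52  0.361 0.03 ]
tin 0.65 [473. 243.] 305 [ 0.526 -0.31   0.03 ]
tin 0.23 [173. 153.] 1345 [0.732 0.332 0.03 ]
timer 0.57 [343. 319.] 845 [ 0.369 -0.032  0.03 ]
flask 0.65 [176. 154.] 1329 [0.731 0.326 0.03 ]
pan 0.67 [474. 159.] 2829 [ 0.707 -0.32   0.03 ]
pan 0.32 [158. 250.] 548 [0.521 0.361 0.03 ]
side [ 0.4310008  -0.69652963  0.61195641] 499.5206704173808 -0.04208658037581516
carrier 0.84 [379. 264.] 9088 [ 0.625 -0.076  0.03 ]
logger 0.75 [355. 278.] 1093 [ 0.577 -0.106  0.03 ]
beaker 0.85 [342. 217.] 719 [0.583 0.066 0.03 ]
vial 0.69 [244. 324.] 881 [ 0.391 -0.187  0.03 ]
bottle 0.68 [245. 171.] 693 [0.398 0.253 0.03 ]
jar 0.74 [300. 145.] 604 [0.528 0.357 0.03 ]
tin 0.66 [340. 402.] 901 [ 0.515 -0.335  0.03 ]
timer 0.98 [229. 267.] 1035 [ 0.368 -0.056  0.03 ]
timer 0.37 [377. 134.] 1720 [0.725 0.397 0.03 ]
flask 0.73 [381. 135.] 1747 [0.733 0.39  0.03 ]
flask 0.29 [472. 392.] 7218 [ 0.695 -0.341  0.03 ]
pan 0.63 [474. 389.] 7119 [ 0.7   -0.337  0.03 ]
{'clock': 1.1, 'ee_pos': array([ 0.19999213, -0.64471006,  0.23132396]), 'tool_rot': array([3.14157564e+00, 3.27739044e-05, 3.00840873e-01]), 'finger_gap': 0.08536988829283519}
```

View pics/top0.png

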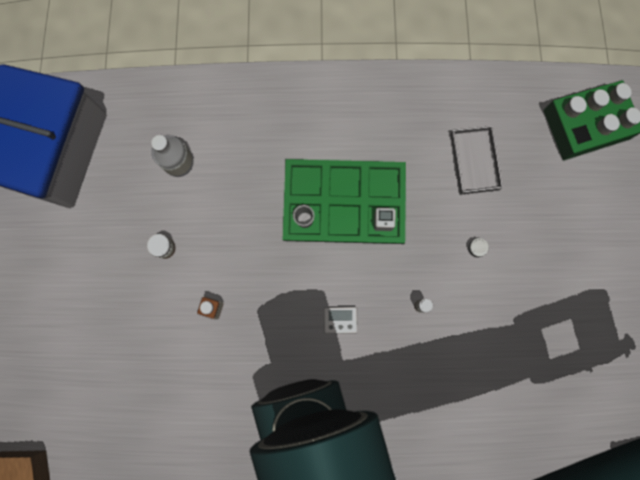

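View pics/side0.png

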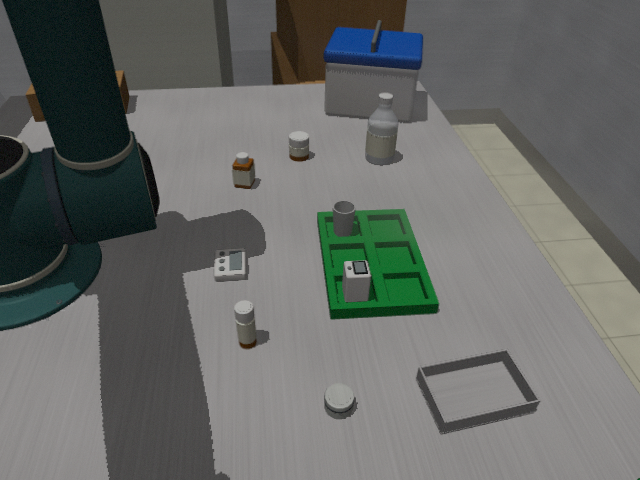

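Top view: the logger is in the right front well (384,217) and the beaker in the left (304,215). The vial is at (426,305), bottle (208,307), jar (160,244), tin (478,246) and timer (342,319). Side view agrees. Next I fit the silhouettes.

```bash
cat >> h.py <<'E'
from scipy.optimize import minimize
def cyl(r,h,z0=0): 
    a=np.linspace(0,2*np.pi,32,endpoint=False);return np.array([[r*np.cos(t),r*np.sin(t),z] for t in a for z in(z0,h)])
def box(x,y,h,z0=0): return np.array([[a*x/2,b*y/2,z] for a in(-1,1) for b in(-1,1) for z in(z0,h)])
SH={"vial":[cyl(.014,.08)],"bottle":[box(.038,.038,.058),cyl(.013,.074,.058)],"jar":[cyl(.024,.056)],"tin":[cyl(.020,.028)],
"logger":[box(.04,.04,.06)],"beaker":[cyl(.022,.06)],"carrier":[box(.176,.26,.024)],"timer":[box(.055,.07,.018)],"flask":[cyl(.035,.1)]}
def sil(c,parts,p,z0,S=4):
    im=np.zeros((480*S,640*S),np.uint8);cs,sn=np.cos(p[2]),np.sin(p[2])
    for P in parts:
        q=np.array([(np.array(w2px(c,[p[0]+cs*a-sn*b,p[1]+sn*a+cs*b,z0+z]))+.5)*S for a,b,z in P])
        cv2.fillConvexPoly(im,cv2.convexHull(q.astype(np.float32)).astype(np.int32),1)
    return cv2.resize(im.astype(np.float32),(640,480),interpolation=cv2.INTER_AREA)
def fit(name,cams,masks,p0,z0=0,yaw=False):
    def cost(p):
        p=list(p)+([] if yaw else [0]);e=0
        for c,m in zip(cams,masks):
            s=sil(c,SH[name],p,z0);e+=1-np.minimum(s,m).sum()/np.maximum(s,m).sum()
        return e
    n=3 if yaw else 2
    sx=np.array([p0[:n]]+[[p0[j]+([.012,.012,.3 if name=="bottle" else .08][j] if j==i else 0) for j in range(n)] for i in range(n)])
    r=minimize(cost,p0[:n],method="Nelder-Mead",options=dict(initial_simplex=sx,xatol=2e-4,fatol=1e-4));return r.x,r.fun
def green(im):
    h=cv2.cvtColor(im,cv2.COLOR_RGB2HSV);return ((h[...,0]>45)&(h[...,0]<80)&(h[...,1]>110)).astype(np.uint8)
E
python3 - <<'E'
from h import *
C={n:ctrl.capture(n) for n in("top","side")}
def get(n,o): return ctrl.cut_out(n,o)[0]["pixels"].astype(np.float32)
P=dict(logger=(.578,-.12,0),beaker=(.585,.05,0),vial=(.393,-.195,0),bottle=(.397,.25,.4),jar=(.523,.36,0),tin=(.52,-.325,0),timer=(.368,-.045,0),flask=(.72,.34,0))
M={}
for o,p in P.items():
    M[o]=[get(n,o) for n in C]
    z0=.008 if o in("logger","beaker") else 0
    for lab,cs,ms in(("both",list(C.values()),M[o]),("top",[C["top"]],M[o][:1]),("side",[C["side"]],M[o][1:])):
        best=None
        for y in ((0,.4,.8,1.2) if o=="bottle" else (0,)):
            r=fit(o,cs,ms,(p[0],p[1],y),z0,o in("bottle","timer"))
            if best is None or r[1]<best[1]: best=r
        print(o,lab,best[0].round(4),round(best[1],3))
ms=[]
for i,n in enumerate(C):
    g=green(C[n]["image"]);k,l,st,_=cv2.connectedComponentsWithStats(cv2.morphologyEx(g,cv2.MORPH_CLOSE,np.ones((5,5))))
    u=(l==1+np.argmax(st[1:,4])).astype(np.uint8)
    u=cv2.fillConvexPoly(np.zeros((480,640),np.uint8),cv2.convexHull(np.argwhere(u)[:,::-1].astype(np.int32)),1)
    ms.append(u.astype(np.float32))
for lab,a,b in(("both",0,2),("top",0,1),("side",1,2)):
    r=fit("carrier",list(C.values())[a:b],ms[a:b],(.62,-.038,0),0,True);print("carrier",lab,r[0].round(4),round(r[1],3))
# pictures: overlay
for n in C: pass
E
```

```text
logger both [ 0.5757 -0.12  ] 0.237
logger top [ 0.5781 -0.1205] 0.083
logger side [ 0.5736 -0.1197] 0.093
beaker both [0.5836 0.046 ] 0.407
beaker top [0.5844 0.046 ] 0.171
beaker side [0.5827 0.0543] 0.208
vial both [ 0.3949 -0.1975] 0.208
vial top [ 0.3954 -0.1975] 0.053
vial side [ 0.3932 -0.1956] 0.108
bottle both [0.3956 0.2463 1.2482] 0.22
bottle top [0.3968 0.2456 1.2359] 0.079
bottle side [0.3938 0.2485 1.2582] 0.069
jar both [0.5247 0.3573] 1.059
jar top [0.523 0.36 ] 1.0
jar side [0.5247 0.3573] 0.059
tin both [ 0.5168 -0.3239] 0.187
tin top [ 0.5171 -0.324 ] 0.041
tin side [ 0.5155 -0.3217] 0.116
timer both [ 0.3673 -0.0256 -0.0353] 0.167
timer top [ 0.3684 -0.0255 -0.0249] 0.064
timer side [ 0.3657 -0.026   0.0536] 0.059Traceback (most recent call last):
  File "<stdin>", line 7, in <module>
  File "<stdin>", line 3, in get
IndexError: list index out of range
```

```bash
python3 - <<'E'
from h import *
C={n:ctrl.capture(n) for n in("top","side")};L=list(C.values())
for o,p in(("jar",(.523,.358)),("flask",(.72,.34))):
  for n in C:
    for k in ctrl.cut_out(n,o)[:2]:
        print(o,n,round(k["score"],2),np.round(k["centre"]),*fit(o,[C[n]],[k["pixels"].astype(np.float32)],p))
ms=[]
for n in C:
    g=green(C[n]["image"]);k,l,st,_=cv2.connectedComponentsWithStats(g)
    u=l==1+np.argmax(st[1:,4])
    ms.append(cv2.fillConvexPoly(np.zeros((480,640),np.uint8),cv2.convexHull(np.argwhere(u)[:,::-1].astype(np.int32)),1).astype(np.float32))
for lab,a,b in(("both",0,2),("top",0,1),("side",1,2)):
    r=fit("carrier",L[a:b],ms[a:b],(.62,-.038,0),0,True);print("carrier",lab,r[0].round(4),round(r[1],3))
    p=r[0]
    for x,y in((-42,-84),(-42,84),(-42,0),(42,-84),(42,84)):
        c,s=np.cos(p[2]),np.sin(p[2]);print((x,y),(p[0]+(c*x-s*y)/1e3).round(4),(p[1]+(s*x+c*y)/1e3).round(4))
E
```

```text
jar top 0.82 [158. 252.] [0.52827871 0.35370419] 0.0845571756362915
jar side 0.89 [300. 143.] [0.52477109 0.35832127] 0.04294478893280029
flask top 0.76 [172. 155.] [0.72115587 0.32910651] 0.06506037712097168
flask top 0.27 [475. 245.] [0.72 0.34] 1.0
flask side 0.55 [380. 133.] [0.71820657 0.33528503] 0.17323940992355347
flask side 0.48 [244. 324.] [0.72 0.34] 1.0
carrier both [ 0.6208 -0.0378 -0.0395] 0.043
(-42, -84) 0.5756 -0.12
(-42, 84) 0.5822 0.0478
(-42, 0) 0.5789 -0.0361
(42, -84) 0.6595 -0.1233
(42, 84) 0.6661 0.0445
carrier top [ 0.622  -0.0387 -0.0368] 0.027
(-42, -84) 0.5769 -0.1211
(-42, 84) 0.5831 0.0468
(-42, 0) 0.58 -0.0371
(42, -84) 0.6609 -0.1242
(42, 84) 0.667 0.0437
carrier side [ 0.6207 -0.0371 -0.041 ] 0.011
(-42, -84) 0.5753 -0.1193
(-42, 84) 0.5822 0.0485
(-42, 0) 0.5787 -0.0354
(42, -84) 0.6592 -0.1228
(42, 84) 0.6661 0.0451
```

```bash
cat >> h.py <<'E'
def d(*ts):
    s=ctrl.get_state();p=np.array(s["ee_pos"]);y=s["tool_rot"][2];print("clock",round(s["clock"],2),"ee",p.round(4),"rpy",np.round(s["tool_rot"],3),"gap",round(s["finger_gap"],4),"grip",round(s["grasp_force"],1),"F",np.round(s["wrist_force"],1))
    for x,Y,z,yaw in ts:
        e=np.array([x,Y,z])-p;print("  to",(x,Y,z,yaw),"rows:",round(1e3*(np.cos(y)*e[0]+np.sin(y)*e[1]),1),round(1e3*(np.sin(y)*e[0]-np.cos(y)*e[1]),1),round(-1e3*e[2],1),"twist",round(y-yaw,3))
E
python3 -c "
from h import *
d((.3945,-.197,.13,1.532),(.3945,-.197,.026,1.532))"
```

```text
clock 2.25 ee [ 0.2    -0.6447  0.2313] rpy [-3.142  0.     0.301] gap 0.0851 grip 0.0 F [-0.3 -0.3 -0.2]
  to (0.3945, -0.197, 0.13, 1.532) rows: 318.4 -370.0 101.3 twist -1.231
  to (0.3945, -0.197, 0.026, 1.532) rows: 318.4 -370.0 205.3 twist -1.231
```

```bash
python3 -m crank '[[[318.4,-370,50,-1.231,1],[318.4,-370,50,-1.231,1],[318.4,-370,50,-1.231,1],[318.4,-370,50,-1.231,1],[318.4,-370,50,-1.231,1],[318.4,-370,50,-1.231,1],[318.4,-370,50,-1.231,1],[318.4,-370,50,-1.231,1],[318.4,-370,50,-1.231,1],[318.4,-370,50,-1.231,1],[318.4,-370,101,-1.231,1],[318.4,-370,101,-1.231,1]]]' 30; python3 -c "
from h import *
d((.3945,-.197,.13,1.532),(.3945,-.197,.026,1.532))"
```

```text
clock: 3.75
ee_pos: [0.3927, -0.1973, 0.1277]
tool_rot: [-3.137, -0.002, 1.53]
wrist_force: [0.6, 0.4, 0.4]
finger_gap: 0.0857
grasp_force: 0.0
clock 3.75 ee [ 0.3927 -0.1973  0.1277] rpy [-3.137e+00 -2.000e-03  1.530e+00] gap 0.0857 grip 0.0 F [0.6 0.4 0.4]
  to (0.3945, -0.197, 0.13, 1.532) rows: 0.4 1.8 -2.3 twist -0.002
  to (0.3945, -0.197, 0.026, 1.532) rows: 0.4 1.8 101.7 twist -0.002
```

```bash
python3 -m crank '[[[0,0,35,0,1],[0,0,70,0,1],[0,0,95,0,1],[0,0,104,0,1],[0,0,104,0,1],[0,0,104,0,0],[0,0,104,0,0],[0,0,104,0,0],[0,0,104,0,0],[0,0,104,0,0],[0,0,104,0,0],[0,0,104,0,0],[0,0,104,0,0]]]' 30; python3 -c "
from h import *
d((.3945,-.197,.15,1.532),(.579,-.036,.15,1.532),(.579,-.036,.034,1.532))"
```

```text
clock: 5.38
ee_pos: [0.3947, -0.1971, 0.0267]
tool_rot: [3.141, 0.0, 1.532]
wrist_force: [-1.7, 0.6, 6.0]
finger_gap: 0.0271
grasp_force: 31.9
clock 5.38 ee [ 0.3947 -0.1971  0.0267] rpy [3.141 0.    1.532] gap 0.0271 grip 31.9 F [-1.7  0.6  6. ]
  to (0.3945, -0.197, 0.15, 1.532) rows: 0.1 -0.2 -123.3 twist -0.0
  to (0.579, -0.036, 0.15, 1.532) rows: 168.1 177.9 -123.3 twist -0.0
  to (0.579, -0.036, 0.034, 1.532) rows: 168.1 177.9 -7.3 twist -0.0
```

```bash
python3 -m crank '[[[0,0,-20,0,0],[0,0,-50,0,0],[0,0,-85,0,0],[0,0,-115,0,0],[17,18,-124,0,0],[42,44,-124,0,0],[72,76,-124,0,0],[102,108,-124,0,0],[132,140,-124,0,0],[154,163,-124,0,0],[164,174,-124,0,0],[168,178,-124,0,0],[168,178,-124,0,0],[168,178,-124,0,0]]]'; python3 - <<'E'
from h import *
d((.579,-.036,.15,1.532),(.579,-.036,.034,1.532))
C={n:ctrl.capture(n) for n in("top","side")};cv2.imwrite("pics/s1.png",C["side"]["image"][:,:,::-1])
E
```

```text
clock: 7.12
ee_pos: [0.5784, -0.0367, 0.1505]
tool_rot: [3.141, 0.0, 1.531]
wrist_force: [0.2, 0.4, -0.8]
finger_gap: 0.0274
grasp_force: 31.7
clock 7.12 ee [ 0.5784 -0.0367  0.1505] rpy [3.141 0.    1.531] gap 0.0274 grip 31.7 F [ 0.2  0.4 -0.8]
  to (0.579, -0.036, 0.15, 1.532) rows: 0.7 0.5 0.5 twist -0.001
  to (0.579, -0.036, 0.034, 1.532) rows: 0.7 0.5 116.5 twist -0.001
```

View pics/s1.png

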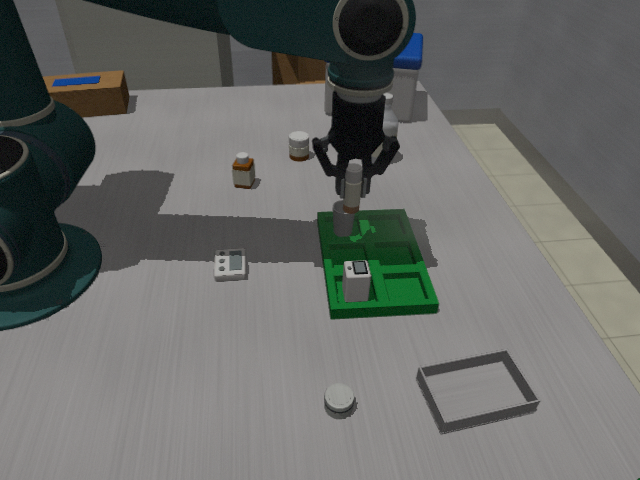

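The vial hangs upright in the fingers at (352,185), above the middle front well. I lower it next.

```bash
python3 -m crank '[[[0,0,30,0,0],[0,0,60,0,0],[0,0,85,0,0],[0,0,100,0,0],[0,0,108,0,0],[0,0,112,0,0],[0,0,114,0,0],[0,0,115,0,0],[0,0,115,0,0]]]'; python3 -m crank '[[[0,0,0.5,0,0],[0,0,1,0,0],[0,0,1,0,0],[0,0,1,0,0]]]'
```

```text
clock: 8.35
ee_pos: [0.579, -0.0361, 0.0356]
tool_rot: [3.141, 0.0, 1.532]
wrist_force: [0.5, -0.1, -1.0]
finger_gap: 0.0275
grasp_force: 31.7
clock: 8.85
ee_pos: [0.579, -0.0361, 0.0347]
tool_rot: [3.141, 0.0, 1.532]
wrist_force: [-1.7, -0.1, 5.0]
finger_gap: 0.0273
grasp_force: 32.0
```

```bash
python3 -m crank '[[[0,0,0,0,0.45],[0,0,0,0,0.55],[0,0,0,0,0.65],[0,0,0,0,0.65],[0,0,0,0,0.65],[0,0,-15,0,0.65],[0,0,-50,0,0.65],[0,0,-100,0,1],[0,0,-145,0,1],[0,0,-145,0,1],[0,0,-145,0,1]]]'; python3 - <<'E'
from h import *
d((.3955,.2465,.18,2.819),(.3955,.2465,.13,2.819),(.3955,.2465,.023,2.819))
C={n:ctrl.capture(n) for n in("top","side")};cv2.imwrite("pics/s2.png",C["side"]["image"][:,:,::-1])
E
```

```text
clock: 10.22
ee_pos: [0.5787, -0.036, 0.1794]
tool_rot: [3.141, -0.0, 1.532]
wrist_force: [0.6, -0.7, -0.3]
finger_gap: 0.0858
grasp_force: 0.0
clock 10.22 ee [ 0.5787 -0.036   0.1794] rpy [ 3.141 -0.     1.532] gap 0.0858 grip 0.0 F [ 0.6 -0.7 -0.3]
  to (0.3955, 0.2465, 0.18, 2.819) rows: 275.2 -194.1 -0.6 twist -1.287
  to (0.3955, 0.2465, 0.13, 2.819) rows: 275.2 -194.1 49.4 twist -1.287
  to (0.3955, 0.2465, 0.023, 2.819) rows: 275.2 -194.1 156.4 twist -1.287
```

View pics/s2.png

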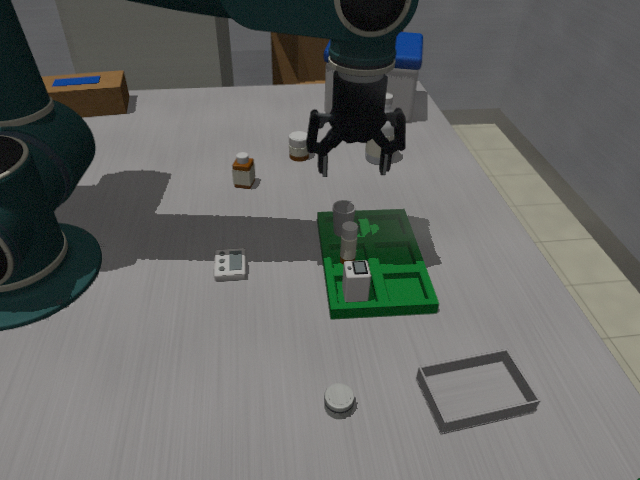

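The vial stands upright in the middle front well at (348,242). The bottle is next.

```bash
python3 -m crank '[[[275,-194,0,-1.287,1],[275,-194,0,-1.287,1],[275,-194,0,-1.287,1],[275,-194,0,-1.287,1],[275,-194,0,-1.287,1],[275,-194,0,-1.287,1],[275,-194,0,-1.287,1],[275,-194,0,-1.287,1],[275,-194,40,-1.287,1],[275,-194,70,-1.287,1],[275,-194,70,-1.287,1],[275,-194,70,-1.287,1]]]' 40; python3 - <<'E'
from h import *
d((.3955,.2465,.021,2.819))
E
```

```text
clock: 11.82
ee_pos: [0.3962, 0.2463, 0.1105]
tool_rot: [3.141, 0.001, 2.817]
wrist_force: [-0.5, 0.6, 0.3]
finger_gap: 0.0855
grasp_force: 0.0
clock 11.82 ee [0.3962 0.2463 0.1105] rpy [3.141e+00 1.000e-03 2.817e+00] gap 0.0855 grip 0.0 F [-0.5  0.6  0.3]
  to (0.3955, 0.2465, 0.021, 2.819) rows: 0.8 -0.0 89.5 twist -0.002
```

```bash
python3 -m crank '[[[0,0,30,0,1],[0,0,60,0,1],[0,0,80,0,1],[0,0,89,0,1],[0,0,89,0,1],[0,0,89,0,0],[0,0,89,0,0],[0,0,89,0,0],[0,0,89,0,0],[0,0,89,0,0],[0,0,89,0,0],[0,0,89,0,0]]]' 40; python3 -m crank '[[[0,0,-20,0,0],[0,0,-50,0,0],[0,0,-85,0,0],[0,0,-115,0,0],[0,0,-125,0,0],[0,0,-125,0,0]]]'; python3 - <<'E'
from h import *
d((.66,-.1235,.145,3.102),(.66,-.1235,.029,3.102))
C={n:ctrl.capture(n) for n in("top","side")};cv2.imwrite("pics/s3.png",C["side"]["image"][:300,150:500,::-1].repeat(2,0).repeat(2,1))
E
```

```text
clock: 13.32
ee_pos: [0.3961, 0.2465, 0.021]
tool_rot: [3.141, 0.001, 2.819]
wrist_force: [-1.6, -0.8, 5.9]
finger_gap: 0.0374
grasp_force: 40.9
clock: 14.08
ee_pos: [0.3957, 0.2463, 0.145]
tool_rot: [3.141, 0.0, 2.819]
wrist_force: [-0.3, 0.2, -2.2]
finger_gap: 0.0375
grasp_force: 40.3
clock 14.07 ee [0.3957 0.2463 0.145 ] rpy [3.141 0.    2.819] gap 0.0375 grip 40.3 F [-0.3  0.2 -2.2]
  to (0.66, -0.1235, 0.145, 3.102) rows: -367.9 -266.9 0.0 twist -0.283
  to (0.66, -0.1235, 0.029, 3.102) rows: -367.9 -266.9 116.0 twist -0.283
```

View pics/s3.png

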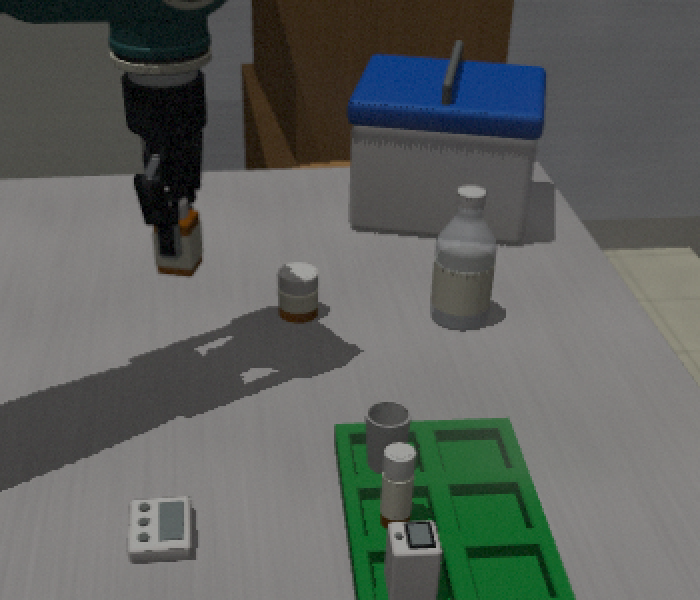

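The bottle is held upright at crop (180,245). The vial is standing in its well, crop (398,490). I carry the bottle over.

```bash
python3 -m crank '[[[-10,-7,-10,0,0],[-32,-24,-15,-0.03,0],[-64,-48,-15,-0.06,0],[-96,-71,-15,-0.09,0],[-128,-95,-15,-0.12,0],[-160,-118,-15,-0.15,0],[-192,-142,-15,-0.18,0],[-224,-165,-15,-0.2,0],[-256,-188,-15,-0.22,0],[-288,-211,-15,-0.24,0],[-318,-232,-15,-0.26,0],[-342,-249,-15,-0.27,0],[-358,-260,-15,-0.283,0],[-366,-265.5,-8,-0.283,0],[-368,-267,0,-0.283,0],[-368,-267,10,-0.283,0],[-368,-267,20,-0.283,0],[-368,-267,20,-0.283,0],[-368,-267,20,-0.283,0]]]'; python3 - <<'E'
from h import *
d((.66,-.1235,.029,3.102))
E
```

```text
clock: 16.55
ee_pos: [0.6601, -0.1235, 0.1256]
tool_rot: [-3.142, 0.0, 3.102]
wrist_force: [0.6, 0.0, -1.1]
finger_gap: 0.0376
grasp_force: 40.3
clock 16.55 ee [ 0.6601 -0.1235  0.1256] rpy [-3.142  0.     3.102] gap 0.0376 grip 40.3 F [ 0.6  0.  -1.1]
  to (0.66, -0.1235, 0.029, 3.102) rows: 0.1 -0.0 96.6 twist 0.0
```

```bash
python3 -m crank '[[[0,0,30,0,0],[0,0,55,0,0],[0,0,75,0,0],[0,0,87,0,0],[0,0,92,0,0],[0,0,94,0,0],[0,0,95,0,0],[0,0,96,0,0],[0,0,96,0,0],[0,0,96,0,0]]]'
```

```text
clock: 17.8
ee_pos: [0.6601, -0.1237, 0.0295]
tool_rot: [-3.142, 0.0, 3.102]
wrist_force: [0.2, -0.9, -1.1]
finger_gap: 0.0375
grasp_force: 40.3
```

```bash
python3 -m crank '[[[0,0,0.5,0,0],[0,0,1,0,0],[0,0,1,0,0]]]'; python3 -m crank '[[[0,0,0,0,0.5],[0,0,0,0,0.6],[0,0,0,0,0.7],[0,0,0,0,0.7],[0,0,0,0,0.7],[0,0,-15,0,0.7],[0,0,-50,0,0.7],[0,0,-100,0,1],[0,0,-150,0,1],[0,0,-150,0,1],[0,0,-150,0,1]]]'; python3 - <<'E'
from h import *
d((.5255,.3565,.18,3.102),(.5255,.3565,.11,3.102),(.5255,.3565,.019,3.102))
C={n:ctrl.capture(n) for n in("top","side")};cv2.imwrite("pics/s4.png",C["side"]["image"][:,:,::-1])
E
```

```text
clock: 18.18
ee_pos: [0.6601, -0.1236, 0.029]
tool_rot: [-3.142, 0.0, 3.102]
wrist_force: [-3.2, 0.5, 6.1]
finger_gap: 0.0376
grasp_force: 41.2
clock: 19.55
ee_pos: [0.6599, -0.1236, 0.1786]
tool_rot: [-3.142, 0.0, 3.102]
wrist_force: [0.4, 0.6, 0.7]
finger_gap: 0.0858
grasp_force: 0.0
clock 19.55 ee [ 0.6599 -0.1236  0.1786] rpy [-3.142  0.     3.102] gap 0.0858 grip 0.0 F [0.4 0.6 0.7]
  to (0.5255, 0.3565, 0.18, 3.102) rows: 153.4 474.4 -1.4 twist -0.0
  to (0.5255, 0.3565, 0.11, 3.102) rows: 153.4 474.4 68.6 twist -0.0
  to (0.5255, 0.3565, 0.019, 3.102) rows: 153.4 474.4 159.6 twist -0.0
```

View pics/s4.png

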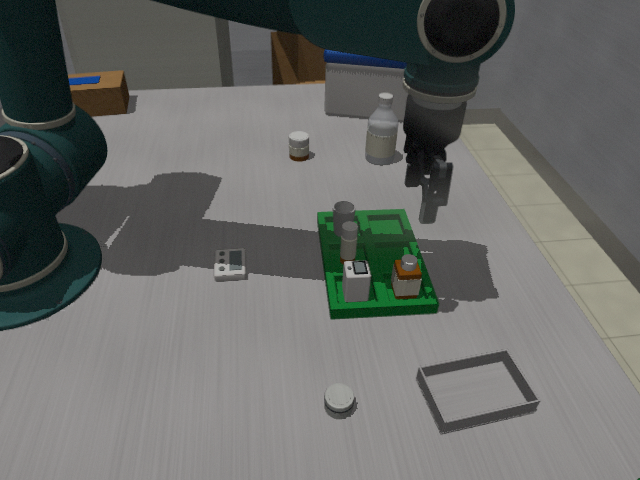

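The bottle stands squarely in the well behind the logger at (407,277). The jar is next.

```bash
python3 -m crank '[[[153.4,474.4,0,0,1],[153.4,474.4,0,0,1],[153.4,474.4,0,0,1],[153.4,474.4,0,0,1],[153.4,474.4,0,0,1],[153.4,474.4,0,0,1],[153.4,474.4,0,0,1],[153.4,474.4,0,0,1],[153.4,474.4,0,0,1],[153.4,474.4,20,0,1],[153.4,474.4,68,0,1],[153.4,474.4,68,0,1],[153.4,474.4,68,0,1]]]' 45; python3 - <<'E'
from h import *
d((.5255,.3565,.018,3.102))
E
```

```text
clock: 21.28
ee_pos: [0.5262, 0.3558, 0.1112]
tool_rot: [3.141, 0.0, 3.101]
wrist_force: [0.5, -0.2, 1.4]
finger_gap: 0.0851
grasp_force: 0.0
clock 21.27 ee [0.5262 0.3558 0.1112] rpy [3.141 0.    3.101] gap 0.0851 grip 0.0 F [ 0.5 -0.2  1.4]
  to (0.5255, 0.3565, 0.018, 3.102) rows: 0.7 0.7 93.2 twist -0.001
```

```bash
python3 -m crank '[[[0,0,30,0,1],[0,0,60,0,1],[0,0,83,0,1],[0,0,92,0,1],[0,0,92,0,1],[0,0,92,0,0],[0,0,92,0,0],[0,0,92,0,0],[0,0,92,0,0],[0,0,92,0,0],[0,0,92,0,0]]]' 45; python3 -m crank '[[[0,0,-20,0,0],[0,0,-50,0,0],[0,0,-85,0,0],[0,0,-115,0,0],[0,0,-130,0,0],[0,0,-130,0,0]]]'; python3 - <<'E'
from h import *
d((.6665,.0445,.148,3.102),(.6665,.0445,.026,3.102))
C={n:ctrl.capture(n) for n in("top","side")};cv2.imwrite("pics/s5.png",C["side"]["image"][:300,150:500,::-1].repeat(2,0).repeat(2,1))
E
```

```text
clock: 22.65
ee_pos: [0.5261, 0.3567, 0.0195]
tool_rot: [3.141, 0.001, 3.102]
wrist_force: [-1.6, -1.2, 6.3]
finger_gap: 0.047
grasp_force: 46.0
clock: 23.4
ee_pos: [0.5259, 0.3567, 0.1495]
tool_rot: [3.141, 0.001, 3.102]
wrist_force: [-0.1, -0.0, -1.4]
finger_gap: 0.0465
grasp_force: 46.5
clock 23.4 ee [0.5259 0.3567 0.1495] rpy [3.141e+00 1.000e-03 3.102e+00] gap 0.0465 grip 46.5 F [-0.1 -0.  -1.4]
  to (0.6665, 0.0445, 0.148, 3.102) rows: -152.9 -306.3 1.5 twist -0.0
  to (0.6665, 0.0445, 0.026, 3.102) rows: -152.9 -306.3 123.5 twist -0.0
```

View pics/s5.png

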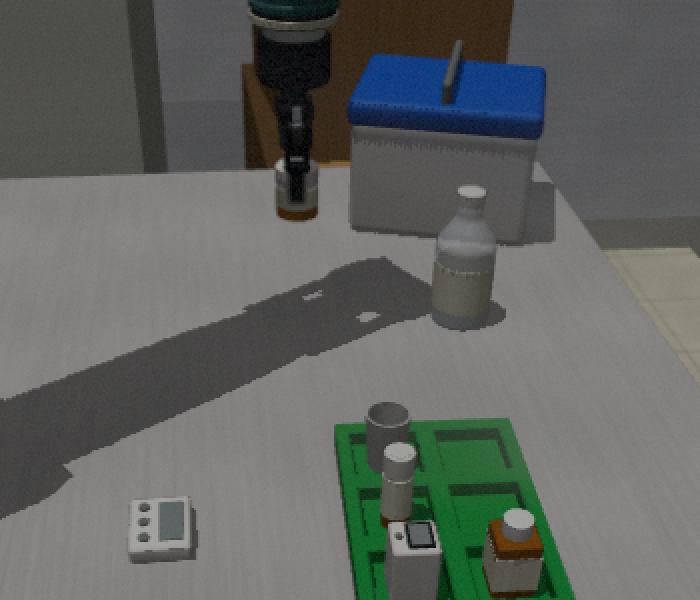

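The jar is held upright at crop (297,190), clear of the flask.

```bash
python3 -m crank '[[[-5,-10,0,0,0],[-17,-34,0,0,0],[-32,-64,0,0,0],[-47,-94,0,0,0],[-62,-124,0,0,0],[-77,-154,0,0,0],[-92,-184,0,0,0],[-107,-214,0,0,0],[-122,-244,0,0,0],[-136,-272,0,0,0],[-146,-292,0,0,0],[-151,-302,0,0,0],[-153,-306.5,5,0,0],[-153,-306.5,20,0,0],[-153,-306.5,20,0,0],[-153,-306.5,20,0,0]]]'; python3 - <<'E'
from h import *
d((.6665,.0445,.0275,3.102))
E
```

```text
clock: 25.5
ee_pos: [0.6661, 0.0447, 0.1282]
tool_rot: [3.142, -0.0, 3.102]
wrist_force: [0.0, 0.2, -1.3]
finger_gap: 0.0472
grasp_force: 46.5
clock 25.5 ee [0.6661 0.0447 0.1282] rpy [ 3.142 -0.     3.102] gap 0.0472 grip 46.5 F [ 0.   0.2 -1.3]
  to (0.6665, 0.0445, 0.0275, 3.102) rows: -0.4 -0.1 100.7 twist 0.0
```

```bash
python3 -m crank '[[[0,0,30,0,0],[0,0,55,0,0],[0,0,75,0,0],[0,0,88,0,0],[0,0,95,0,0],[0,0,97,0,0],[0,0,99,0,0],[0,0,100,0,0],[0,0,100,0,0]]]'; python3 -m crank '[[[0,0,0.5,0,0],[0,0,1,0,0],[0,0,1,0,0]]]'
```

```text
clock: 26.62
ee_pos: [0.6664, 0.0442, 0.0286]
tool_rot: [3.142, 0.0, 3.102]
wrist_force: [0.0, -1.3, -0.6]
finger_gap: 0.0471
grasp_force: 46.5
clock: 27.0
ee_pos: [0.6664, 0.0441, 0.0276]
tool_rot: [3.142, 0.0, 3.102]
wrist_force: [-1.6, -0.6, 2.8]
finger_gap: 0.0472
grasp_force: 46.8
```

```bash
python3 -m crank '[[[0,0,0,0,0.6],[0,0,0,0,0.7],[0,0,0,0,0.8],[0,0,0,0,0.8],[0,0,0,0,0.8],[0,0,-15,0,0.8],[0,0,-50,0,0.8],[0,0,-100,0,1],[0,0,-150,0,1],[-50,-100,-150,0,1],[-95,-190,-150,0,1],[-95,-190,-150,0,1],[-95,-190,-150,0,1]]]'; python3 - <<'E'
from h import *
C={n:ctrl.capture(n) for n in("top","side")};L=list(C.values())
for o,p,z0 in(("jar",(.6665,.0445),.008),("tin",(.517,-.3235),0),("vial",(.579,-.036),.008)):
  for n in C:
    for k in ctrl.cut_out(n,o)[:2]:
        if k["score"]>.3: print(o,n,round(k["score"],2),np.round(k["centre"]),*fit(o,[C[n]],[k["pixels"].astype(np.float32)],p,z0))
d((.517,-.3235,.11,3.102),(.517,-.3235,.0,3.102))
cv2.imwrite("pics/s6.png",C["side"]["image"][:,:,::-1])
E
```

```text
clock: 28.62
ee_pos: [0.7543, -0.1528, 0.178]
tool_rot: [-3.141, 0.0, 3.1]
wrist_force: [0.5, 1.3, 0.3]
finger_gap: 0.0854
grasp_force: 0.0
jar top 0.85 [304. 181.] [0.66911362 0.04337825] 0.06662803888320923
jar side 0.62 [387. 218.] [0.66605148 0.04604573] 0.07701897621154785
jar side 0.58 [338. 214.] [0.6665 0.0445] 1.0
tin top 0.75 [476. 246.] [ 0.51755992 -0.32326921] 0.06876266002655029
tin side 0.59 [339. 402.] [ 0.51605538 -0.32174672] 0.039179861545562744
vial top 0.46 [303. 181.] [ 0.579 -0.036] 1.0
vial side 0.94 [348. 243.] [ 0.57727908 -0.03005379] 0.1552795171737671
clock 29.02 ee [ 0.7535 -0.1484  0.1779] rpy [3.142e+00 1.000e-03 3.103e+00] gap 0.0852 grip 0.0 F [ 0.7  0.4 -0. ]
  to (0.517, -0.3235, 0.11, 3.102) rows: 229.6 -184.2 67.9 twist 0.001
  to (0.517, -0.3235, 0.0, 3.102) rows: 229.6 -184.2 177.9 twist 0.001
```

View pics/s6.png

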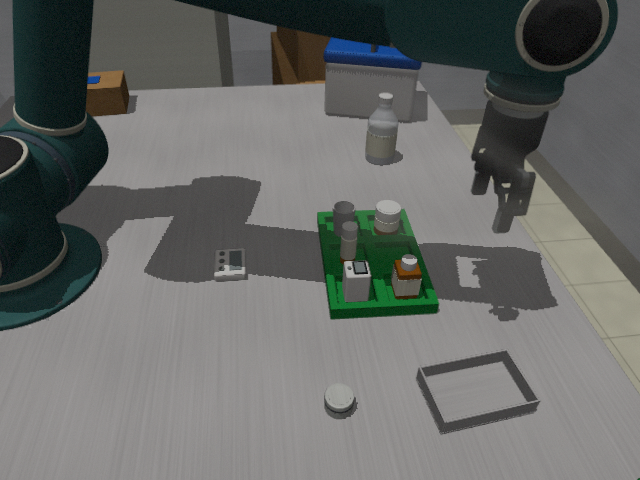

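The jar stands in the well behind the beaker at (387,218), fitted at (0.667, 0.044). The tin is unmoved at (340,398).

```bash
python3 -m crank '[[[230,-184,0,0,1],[230,-184,0,0,1],[230,-184,0,0,1],[230,-184,0,0,1],[230,-184,0,0,1],[230,-184,0,0,1],[230,-184,50,0,1],[230,-184,100,0,1],[230,-184,140,0,1],[230,-184,140,0,1],[230,-184,140,0,1],[230,-184,140,0,1]]]' 35; python3 - <<'E'
from h import *
d((.517,-.323,.0,3.102))
E
```

```text
clock: 30.52
ee_pos: [0.5176, -0.3245, 0.0396]
tool_rot: [-3.14, 0.003, 3.102]
wrist_force: [-0.1, 0.0, 0.0]
finger_gap: 0.0852
grasp_force: 0.0
clock 30.52 ee [ 0.5176 -0.3245  0.0396] rpy [-3.140e+00  3.000e-03  3.102e+00] gap 0.0852 grip 0.0 F [-0.1  0.   0. ]
  to (0.517, -0.323, 0.0, 3.102) rows: 0.7 1.5 39.6 twist 0.0
```

```bash
python3 -m crank '[[[0,1,15,0,1],[0,1,28,0,1],[0,1,37,0,1],[0,1,37,0,1],[0,1,37,0,0],[0,1,37,0,0],[0,1,37,0,0],[0,1,37,0,0],[0,1,37,0,0],[0,1,37,0,0],[0,1,37,0,0]]]' 35; python3 -m crank '[[[0,0,-10,0,0],[0,0,-35,0,0],[0,0,-70,0,0],[0,0,-110,0,0],[0,0,-145,0,0],[0,0,-150,0,0],[0,0,-150,0,0]]]'; python3 - <<'E'
from h import *
d((.667,.0445,.151,3.102),(.667,.0445,.066,3.102))
C={n:ctrl.capture(n) for n in("top","side")};cv2.imwrite("pics/s7.png",C["side"]["image"][180:480,200:550,::-1].repeat(2,0).repeat(2,1))
E
```

```text
clock: 31.9
ee_pos: [0.5168, -0.3233, 0.0009]
tool_rot: [-3.141, 0.001, 3.102]
wrist_force: [-0.7, 1.6, 6.6]
finger_gap: 0.0389
grasp_force: 35.5
clock: 32.78
ee_pos: [0.5165, -0.3231, 0.1501]
tool_rot: [3.142, -0.0, 3.102]
wrist_force: [-0.5, -0.4, -1.0]
finger_gap: 0.0391
grasp_force: 35.3
clock 32.77 ee [ 0.5165 -0.3231  0.1501] rpy [ 3.142 -0.     3.102] gap 0.0391 grip 35.3 F [-0.5 -0.4 -1. ]
  to (0.667, 0.0445, 0.151, 3.102) rows: -135.8 373.3 -0.9 twist -0.0
  to (0.667, 0.0445, 0.066, 3.102) rows: -135.8 373.3 84.1 twist -0.0
```

View pics/s7.png

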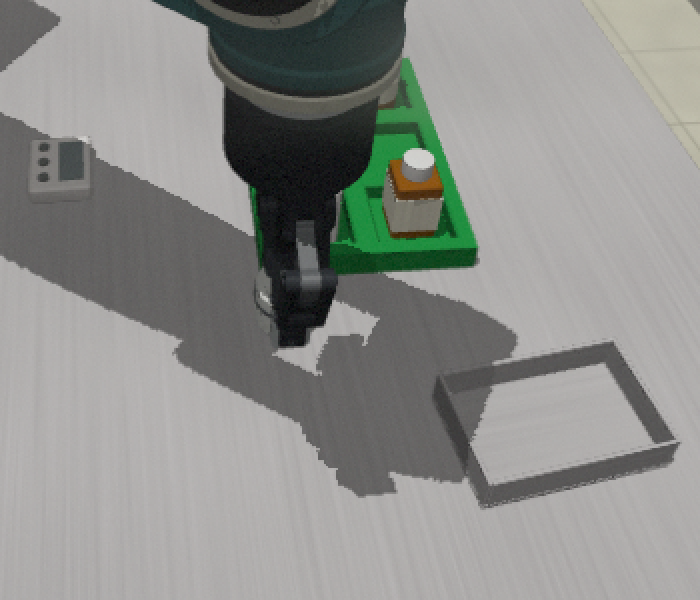

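The tin is held at crop (270,300) and its rim shows level. The bottle is still in place. I carry the tin to above the jar.

```bash
python3 -m crank '[[[-4,11,0,0,0],[-14,38,0,0,0],[-26,71,0,0,0],[-38,104,0,0,0],[-50,137,0,0,0],[-62,170,0,0,0],[-74,203,0,0,0],[-86,236,0,0,0],[-98,269,0,0,0],[-110,302,0,0,0],[-121,332,0,0,0],[-129,354,0,0,0],[-134,368,0,0,0],[-136,373,10,0,0],[-136,373,30,0,0],[-136,373,50,0,0],[-136,373,50,0,0],[-136,373,50,0,0]]]'; python3 - <<'E'
from h import *
d((.667,.0445,.065,3.102))
C={n:ctrl.capture(n) for n in("top","side")};cv2.imwrite("pics/s8.png",C["side"]["image"][130:330,250:516,::-1].repeat(3,0).repeat(3,1))
E
```

```text
clock: 35.12
ee_pos: [0.6674, 0.0438, 0.1006]
tool_rot: [3.142, 0.0, 3.101]
wrist_force: [-0.3, -0.3, -0.7]
finger_gap: 0.0386
grasp_force: 35.4
clock 35.12 ee [0.6674 0.0438 0.1006] rpy [3.142 0.    3.101] gap 0.0386 grip 35.4 F [-0.3 -0.3 -0.7]
  to (0.667, 0.0445, 0.065, 3.102) rows: 0.4 0.7 35.6 twist -0.001
```

View pics/s8.png

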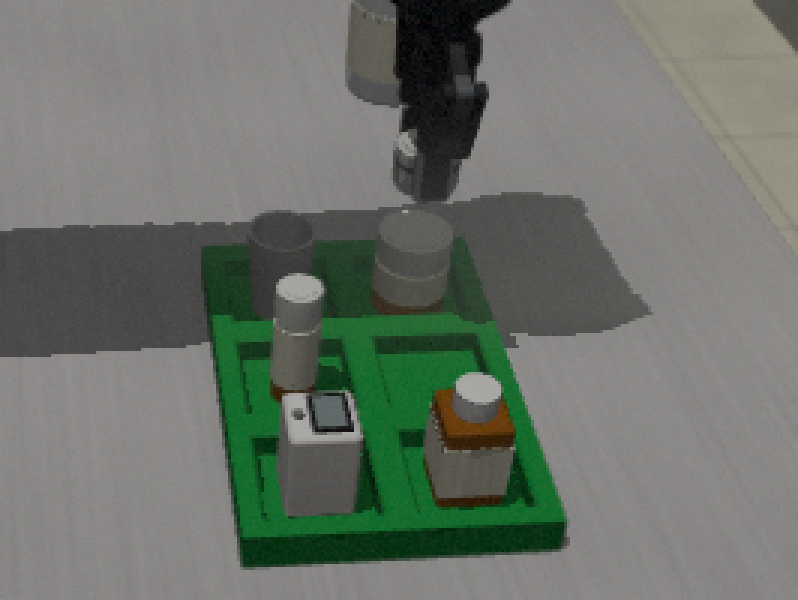

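The tin, at crop (425,165), is above the jar cap at crop (415,235) and level. I lower it slowly.

```bash
python3 -m crank '[[[0,0.5,10,0,0],[0,0.5,20,0,0],[0,0.5,27,0,0],[0,0.5,31,0,0],[0,0.5,33,0,0],[0,0.5,34,0,0],[0,0.5,35,0,0],[0,0.5,35,0,0],[0,0.5,35,0,0]]]'
```

```text
clock: 36.35
ee_pos: [0.6674, 0.0446, 0.0654]
tool_rot: [3.142, 0.0, 3.102]
wrist_force: [-0.1, 0.1, -0.7]
finger_gap: 0.0387
grasp_force: 35.4
```

```bash
python3 -m crank '[[[0,0,0.5,0,0],[0,0,1,0,0],[0,0,1,0,0]]]'
```

```text
clock: 36.72
ee_pos: [0.6675, 0.0446, 0.0649]
tool_rot: [3.141, 0.001, 3.102]
wrist_force: [-2.2, 0.2, 5.1]
finger_gap: 0.0393
grasp_force: 35.9
```

Contact is made, so I release, retreat and check.

```bash
python3 -m crank '[[[0,0,0,0,0.5],[0,0,0,0,0.6],[0,0,0,0,0.7],[0,0,0,0,0.75],[0,0,0,0,0.75],[0,0,-15,0,0.75],[0,0,-50,0,0.75],[0,0,-100,0,1],[0,0,-140,0,1],[-30,-110,-140,0,1],[-30,-160,-140,0,1],[-30,-160,-140,0,1],[-30,-160,-140,0,1],[-30,-160,-140,0,1]]]'; python3 - <<'E'
from h import *
C={n:ctrl.capture(n) for n in("top","side")}
SH["tin"]=[cyl(.02,.028)]
for o,p,z0 in(("jar",(.6665,.0445),.008),("tin",(.667,.0445),.064),("vial",(.579,-.036),.008),("bottle",(.66,-.1235),.008)):
  for n in C:
    for k in ctrl.cut_out(n,o)[:2]:
        if k["score"]>.3: print(o,n,round(k["score"],2),np.round(k["centre"]),*fit(o,[C[n]],[k["pixels"].astype(np.float32)],p,z0))
a=C["side"]["image"][150:350,280:460];b=C["top"]["image"][130:280,260:430]
cv2.imwrite("pics/s9.png",np.hstack([cv2.resize(a,(400,444)),cv2.resize(b,(400,444))])[:,:,::-1])
E
```

```text
clock: 38.48
ee_pos: [0.691, -0.1161, 0.2051]
tool_rot: [3.141, 0.001, 3.102]
wrist_force: [0.3, 0.7, -1.1]
finger_gap: 0.0856
grasp_force: 0.0
jar top 0.68 [308. 187.] [0.66769695 0.0427017 ] 0.627199649810791
jar side 0.9 [386. 223.] [0.66568389 0.04476412] 0.32135409116744995
tin top 0.73 [299. 172.] [0.66997165 0.0428163 ] 0.06391364336013794
tin side 0.59 [391. 202.] [0.66718405 0.04699064] 0.058694541454315186
vial side 0.82 [347. 244.] [ 0.57729523 -0.03147383] 0.14187276363372803
vial side 0.74 [375. 269.] [ 0.60327106 -0.15828202] 0.882672131061554
bottle side 0.71 [408. 275.] [ 0.65866354 -0.12271437] 0.06295561790466309
```

View pics/s9.png

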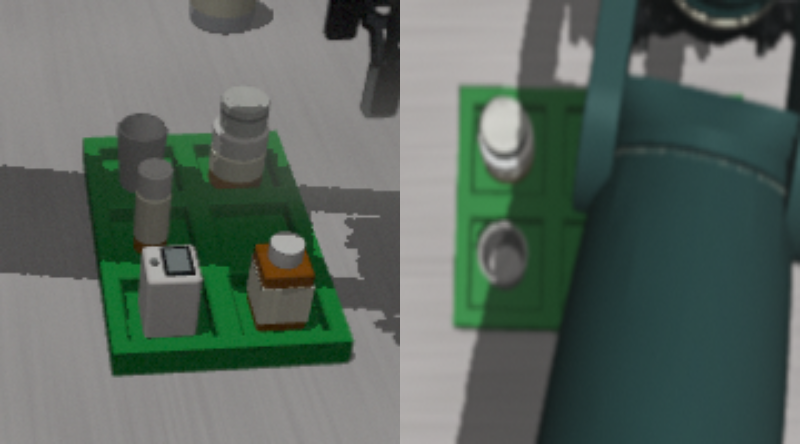

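The tin sits level on the jar cap at side crop (245,105), within about 3 mm of centre. The vial, bottle and jar are upright in their wells, and the gripper is clear.

```bash
python3 -c "
from rig import ctrl
print(ctrl.finish_job())"
```

```text
the job is handed in; nothing more can be done
None
```

The rack is made up and handed in: vial, bottle and jar stand upright in their wells, the tin sits centred on the jar's cap to within about 3 mm, and I saw no sign that the timer, flask or pan had moved; no verdict came back.

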